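Key and fit the sanding drum on the spindle

ROBOT

A 6-joint arm with a two-finger parallel gripper is mounted at the origin on the work surface. World frame = base frame: x ahead of the robot, y to its left, z up, the work surface at z = 0. Lengths are in m, angles in rad, forces in N, time in s.
With the tool pointing down it reaches from about 0.375 to 0.975 m from the base axis. Payload 3.8 kg.
Tool frame: the origin (TCP) lies midway between the tips of the shut fingers; the grasp point (between the pads) lies 19 mm behind it; z points along the fingers, y is the direction in which the jaws open and shut (so a half turn about z gives the same grasp; the last joint's range is limited). The gripper opens to 85 mm and grips with 20 to 120 N. Pads are 22 mm wide; open, the fingers measure 114 mm over their backs; the gripper's body (76 mm by 85 mm) begins 54 mm behind the grasp point. The pads swing forward as they close: fully open they stand 13 mm farther back than shut.
Start: joints at [-1.141, 0.264, 1.604, -0, 1.274, -0.037], TCP at [0.304, -0.603, 0.231] pointing down, gripper open.
Joint ranges: [-2.63, 2.63], [-0.94, 2.18], [0.31, 2.57], [-1.31, 4.45], [0, 2.66], [-2.55, 2.55]. Speed limits (rad/s): [2.57, 2.57, 3.14, 3.14, 3.14, 3.14].

INTERFACE

Orientations are given as a rotation vector (axis times angle).
In Python, from workcell import bot gives the robot as it stands.
- The arm moves only by the shell command python3 -m inch 'ROWS' [FORCE]. ROWS is JSON, a list of rows, each an object of numbers: "dx", "dy", "dz": the shift along the tool's x, y, z in m; "ax", "ay", "az": the turn, a rotation vector about the tool's x, y, z in degrees; "fingers": the opening, from -1 (shut) to 1 (fully open). A call has 1 to 20 rows; each row is the pose to reach, as a shift and turn from the pose measured when the call began, along the tool's axes at that moment; what a row does not reach only later rows make up. A row lasts 1/8 s, in which the tool goes at most 62.5 mm and 10.7 degrees, less where a joint would pass 70% of its speed; a pose out of reach is approached as far as the arm can. A call with a gripper value outside its range is refused whole. The fingers move at their own pace and stop on an object; FORCE is the grip in N (left out, the last holds). Time passes only in rows, so rows that repeat a pose let the fingers close. It gives the time, the measured TCP pose, the force and the opening at its end, in the units of the state.
- bot.read_state(): the state, without advancing time (a new reading comes with each control period).
- bot.read_camera(name): name is "scene" or "top"; returns (picture, depth): 400x640x3 uint8, blue, green, red; 400x640 float32, m along the optical axis (not along the pixel's ray), 0 where there is no reading.
- bot.get_calibration(name): a dict with "intrinsics" (3x3 intrinsics, pixels), "distortion" ([k1, k2, p1, p2, k3] as OpenCV has them; the pictures are not rectified), "view" (4x4, takes a point from world to camera coordinates). Camera axes: x right, y down, z forward; pixel columns grow to the right and rows downward; lengths in m; the calibration is good to about 2 mm. A picture is of the moment at which its call begins. get_calibration takes no time and is no camera call.
- bot.finish_job(): hands the job in, once; it reports no verdict.
Trained networks look in the newest picture that a camera, given by its name, has taken for a name from the list of things; names that differ only in an ending like _2 or _b are one class to them, and where a whole thing is asked for, a point or a joint stands for the part that bears it (a point fixed in the world has none). Each returns a list of dicts, best first, with "p" (0 to 1); they miss things now and then, are a little off and sometimes report something else, mostly with a low value. They report only what shows in the picture. A call takes as long as a camera call. They do not tell look-alikes from the thing itself.
- bot.masks_of(camera, thing): "region" (400x640 bool, what is visible of it) and "box" ([left, top, right, bottom] in pixels, round what is visible of it).
The state is a dict: "time": time; "q": joint angles; "joint_vel": joint speeds; "joint_torque": joint torques, N m; "tool_pos": TCP position; "tcp_rot": TCP orientation; "wrist_force": force on the tool from outside, world axes, zero at the start; "torque": the same for the moment, N m; "width": opening from 0.0 (shut) to 1.0 (fully open).
Only numpy, scipy, OpenCV 4.12 (cv2) and the standard library are available. Lean on these libraries where they do the work, as an engineer would, in place of code of your own. Each camera call takes 0.05 s, during which the arm holds its last target. There are 200 camera calls.

TASK

Take the loose brass drive key from its wooden holder and drop it, foot first, into the slot of the sander's spindle until it stands fully home in the pocket; let go of it. Then slide the sanding drum down over the spindle with its keyway over the key until the drum sits flat on the flange, and let go. Feel your way: never press, jam or drop the parts against the sander harder than about 3.5 kg (35 N), do not tip the drum over, and leave the jar, the spanner and the wood offcut where they are.

Things in the scene. Friction and masses are not known exactly. Their poses are not given: they have to be found in the camera images.
- sander: Bench spindle sander, fixed: green round base, 200 mm across, 12 mm thick, with flange and spindle standing on it. Origin: centre of its underside, on the bench; z up along the spindle's axis; x is the nominal direction of the spindle's slot (switch box, 34 mm high, on the -x side). A stiff brake holds the spindle at an unknown angle: the slot lies within 0.6 rad of x either way. Look or feel.
- spindle_top (a point): Centre of the top of the bright spindle, on its axis, 80 mm above the bench; it does not show the slot's angle. Spindle 28 mm across, top edge bevelled 2.5 mm over 3 mm. The slot in its side is 10 mm wide, its flat inner wall 7 mm from the axis, open at the top and outwards, and runs down into the flange's pocket.
- flange_face (a point): Centre of the flat top of the dark flange the spindle rises from: 64 mm across, 40 mm above the bench. Below the slot it has a pocket for the key's foot: 10 mm wide, from 7 to 20.5 mm off the axis (outer lip flared to 22 mm), floor 18 mm above the bench. A red dot on the flange, 27 mm off the axis, marks the slot's direction.
- key: Loose brass key, a bar 54 mm high, 11 mm along its x, 8 mm along its y, 40 g, edges of the foot broken 0.5 mm. Origin: centre of its foot, z up. It starts in the holder, foot 8 mm above the bench, top 30 mm showing. In the slot its x lies along the spindle's radius (either end out). Home: foot 18 mm above the bench, top 8 mm below the spindle's top, centre 12.5 to 15 mm off the axis.
- key_top (a point): Centre of the key's top end. Fingers that hold the key across its 8 mm are wider than the slot and cannot go below the spindle's top: take only the top 10 to 14 mm, let go just above the spindle, and the key falls the last 20 mm or so, guided by slot and pocket.
- holder: Wooden block 80 x 54 x 32 mm, fixed, with a socket 15 x 12 mm, 24 mm deep, in its middle, where the key stands. Origin: centre of its underside on the bench; x along the 80 mm and along the key's x.
- drum: Sanding drum standing on the bench: 60 mm across, 50 mm high, about 0.25 kg, a brown abrasive sleeve stuck fast on an aluminium hub. Origin: centre of its underside, z up. Bore 30 mm right through, with a keyway 10.4 mm wide, out to 21 mm off the axis, somewhere within 0.6 rad of the drum's +x either way (look or feel); lower edge of the bore bevelled 2.5 mm.
- drum_top (a point): Centre of the drum's top face, 50 mm above its underside. A red dot on this face, 24 mm off the axis, marks the keyway; this pose does not tell its angle. Drum fully home: underside 40 mm above the bench. If the keyway misses the key, the drum stops on the key's top, underside 72 mm above the bench: turn it there until it drops. Pressed hard there it rocks.
- jar: Closed jar, red cap, 64 mm across, 85 mm high, loose; origin at the centre of its underside. Leave it.
- spanner: Steel spanner, 140 mm long, lying on the bench, loose. Leave it.
- offcut: Dark wood offcut 130 x 45 x 20 mm on the bench, loose; origin at the centre of its underside. Leave it.
Things that resemble listed ones, but are neither listed nor needed, are in the scene too. Of the things like the sander, leave any that is white; of the rest the larger one is meant.

How it is judged:
By the outcome, as a careful person would: the job done as asked, in the order asked, and still so for the second after the job is handed in, with the robot touching nothing.
It also fails if it takes over 72 s, if anything falls off the work surface, if the arm or the gripper's body presses on something with over 40 N, if the wrist force passes 120 N, or if a joint passes its speed limit or range.

## Working session

There is one attempt and no reset: what is moved stays moved. The work goes in short steps, Python scripts to look and compute and a shell command to move; the robot and the scene stay as the last step left them, time stands still between calls to the robot, and variables do not carry over. Pictures are saved under pics/ and viewed, about 8 in all and at most 12, crops included, and the job is handed in when it is done.

```bash
ls; mkdir -p pics
python3 - <<'E'
from workcell import bot
import cv2,numpy as np
print(bot.read_state())
for c in("scene","top"):
    im,d=bot.read_camera(c); cv2.imwrite(f"pics/{c}0.png",im)
    k=bot.get_calibration(c); print(c,k)
    for t in("sander","spindle_top","flange_face","key","key_top","holder","drum","drum_top","jar","offcut","spanner"):
        print(t,[(round(r["p"],2),[int(v) for v in r["box"]]) for r in bot.masks_of(c,t)])
E
```

```text
pics
{'time': 0.0, 'q': array([-1.14089616e+00,  2.64730277e-01,  1.60539284e+00, -2.41805975e-05,
        1.27365395e+00, -3.68909369e-02]), 'joint_vel': array([ 2.89505647e-04, -4.86002823e-05,  4.27759827e-04,  4.07142046e-04,
       -7.62463410e-04,  6.23935001e-04]), 'joint_torque': array([ 8.73797362e-04, -5.15105367e+01, -3.67317009e+01,  8.52141943e-05,
        1.29033043e-02,  1.11025250e-05]), 'tool_pos': array([ 0.30346003, -0.60212919,  0.22996724]), 'tcp_rot': array([-3.05433108e+00, -7.26111270e-01,  7.05056337e-04]), 'wrist_force': array([ 0.8526722 ,  0.51143231, -0.95941715]), 'torque': array([-0.01144305,  0.0250992 , -0.03746804]), 'width': 1.0002214814861001}
scene {'intrinsics': array([[413.3004794,   0.       , 314.9461521],
       [  0.       , 413.3004794, 199.8437353],
       [  0.       ,   0.       ,   1.       ]]), 'distortion': array([-0.04895312,  0.        ,  0.        ,  0.        ,  0.        ]), 'view': array([[-0.24157877,  0.97026377,  0.0150971 ,  0.14182524],
       [ 0.68566971,  0.18168749, -0.70487353, -0.34499878],
       [-0.6866562 , -0.159
[... 1294 characters left out ...]
, 154, 366, 243]), (0.67, [164, 254, 260, 347]), (0.59, [256, 67, 311, 125])]
spindle_top [(0.9, [164, 257, 258, 342]), (0.82, [252, 68, 313, 122]), (0.69, [276, 150, 365, 238])]
flange_face [(0.74, [164, 253, 257, 347]), (0.62, [252, 68, 312, 124]), (0.6, [276, 150, 364, 238]), (0.26, [208, 141, 242, 176])]
key [(0.73, [420, 228, 452, 251]), (0.57, [215, 215, 221, 221])]
key_top []
holder [(0.69, [208, 144, 243, 176]), (0.67, [206, 202, 234, 238])]
drum [(0.73, [421, 227, 452, 255]), (0.7, [214, 212, 221, 222])]
drum_top [(0.97, [422, 226, 454, 257])]
jar [(0.83, [210, 140, 245, 176])]
offcut [(0.92, [313, 264, 352, 327])]
spanner [(0.73, [407, 134, 426, 192]), (0.28, [273, 151, 364, 241])]
```

View pics/top0.png

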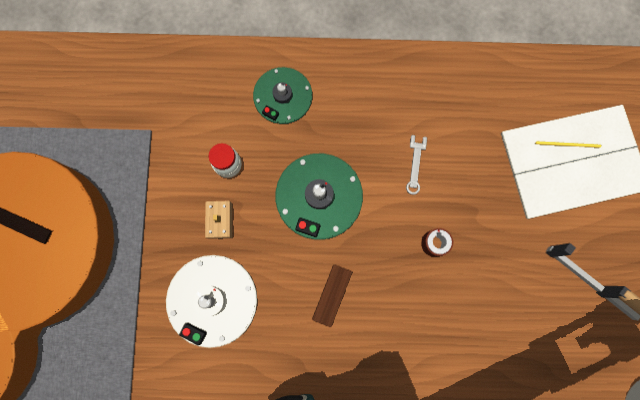

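View pics/scene0.png

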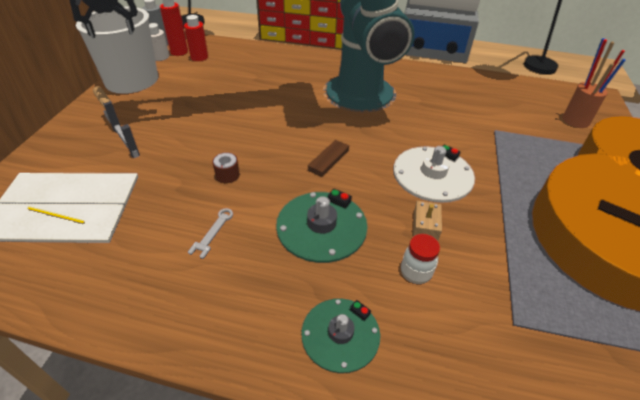

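The top view shows three sanders: a white one at (211,300), which I leave, a small green one at (283,95), and a large green one at (319,196), which is the one I want. The key is in its holder at (218,219), the drum at (438,242), the jar at (225,160), the offcut at (333,296) and the spanner at (416,165). I see no second drum or holder.

```bash
cat > h.py <<'E'
from workcell import bot
import cv2,numpy as np
from scipy.spatial.transform import Rotation as R
def ray(c,uv):
    k=bot.get_calibration(c); V=k["view"]
    p=cv2.undistortPoints(np.array(uv,float).reshape(-1,1,2),k["intrinsics"],k["distortion"])[:,0]
    r=np.c_[p,np.ones(len(p))]@V[:3,:3]; o=-V[:3,:3].T@V[:3,3]
    return o,r
def onz(c,uv,z):
    o,r=ray(c,uv); return o+r*((z-o[2])/r[:,2])[:,None]
def cloud(c,d,box):
    l,t,rr,b=box; u,v=np.meshgrid(np.arange(l,rr),np.arange(t,b)); uv=np.c_[u.ravel(),v.ravel()]
    o,r=ray(c,uv); z=d[uv[:,1],uv[:,0]]; return uv,o+r*z[:,None]
def proj(c,P):
    k=bot.get_calibration(c); V=k["view"]
    return cv2.projectPoints(np.atleast_2d(np.array(P,float)),cv2.Rodrigues(V[:3,:3])[0],V[:3,3],k["intrinsics"],k["distortion"])[0][:,0]
E
python3 - <<'E'
from h import *
im,d=bot.read_camera("top"); ims,ds=bot.read_camera("scene")
np.savez("d0.npz",im=im,d=d,ims=ims,ds=ds)
def crop(I,cx,cy,h,s=266): return cv2.resize(I[cy-h:cy+h,cx-h:cx+h],(s,s),interpolation=cv2.INTER_CUBIC)
a=np.hstack([crop(im,319,192,20),crop(im,438,241,20),crop(im,218,219,22)])
b=np.hstack([crop(ims,322,213,30),crop(ims,226,167,18),crop(ims,428,218,24)])
cv2.imwrite("pics/crops.png",np.vstack([a,b]))
def fit(P):  # circle fit xy
    A=np.c_[2*P[:,:2],np.ones(len(P))]; s=np.linalg.lstsq(A,(P[:,:2]**2).sum(1),rcond=None)[0]; return s[:2],np.sqrt(s[2]+s[:2]@s[:2])
for n,box in(("base",(270,148,370,246)),("flange",(298,172,342,212)),("drum",(415,222,460,262)),("key",(200,196,240,242))):
    uv,P=cloud("top",d,box); z=P[:,2]
    print(n,np.round(np.percentile(z,[1,10,50,90,99]),4))
    for lo,hi in((.008,.016),(.027,.035),(.036,.044),(.046,.055),(.055,.064),(.074,.086)):
        m=(z>lo)&(z<hi)
        if m.sum()>5: print(lo,hi,m.sum(),np.round(np.median(P[m],0),4),np.round((P[m].min(0)+P[m].max(0))/2,4),np.round(P[m].max(0)-P[m].min(0),3))
for c,I,box,z in(("top",im,(296,170,344,216),.04),("top",im,(418,224,460,262),.05),("scene",ims,(300,190,345,238),.04),("scene",ims,(212,152,242,182),.05)):
    l,t,r,b=box; J=I[t:b,l:r].astype(int); m=(J[...,2]>110)&(J[...,2]-J[...,1]>60)&(J[...,2]-J[...,0]>60)
    v,u=np.nonzero(m); 
    if len(u): print(c,z,len(u),[(x+l,y+t) for x,y in zip(u,v)][:12],np.round(onz(c,[[u.mean()+l,v.mean()+t]],z),4))
E
```

```text
base [-0.0034 -0.0005  0.0111  0.028   0.0808]
0.008 0.016 4457 [0.5857 0.0067 0.0126] [0.5832 0.009  0.012 ] [0.197 0.207 0.008]
0.027 0.035 251 [0.5089 0.035  0.032 ] [0.5445 0.0258 0.031 ] [0.11  0.076 0.008]
0.036 0.044 503 [0.5771 0.0178 0.0405] [0.555  0.0196 0.04  ] [0.119 0.076 0.008]
0.046 0.055 9 [0.5719 0.0125 0.0488] [0.5763 0.009  0.0498] [0.04  0.041 0.007]
0.055 0.064 11 [0.5718 0.0126 0.0591] [0.5829 0.0148 0.0597] [0.027 0.022 0.008]
0.074 0.086 121 [0.5813 0.0149 0.0802] [0.5822 0.013  0.0799] [0.026 0.026 0.012]
flange [0.0083 0.0107 0.0148 0.0441 0.0835]
0.008 0.016 985 [0.5975 0.0049 0.0127] [0.591  0.0118 0.012 ] [0.093 0.1   0.008]
0.027 0.035 17 [0.5567 0.0085 0.0316] [0.5756 0.0156 0.0308] [0.048 0.056 0.007]
0.036 0.044 458 [0.5796 0.0138 0.0407] [0.5829 0.0128 0.0401] [0.063 0.062 0.008]
0.046 0.055 9 [0.5719 0.0125 0.0488] [0.5763 0.009  0.0498] [0.04  0.041 0.007]
0.055 0.064 11 [0.5718 0.0126 0.0591] [0.5829 0.0148 0.0597] [0.027 0.022 0.008]
0.074 0.086 121 [0.5813 0.0149 0.0802] [0.5822 0.013  0.0799] [0.026 0.026 0.012]
drum [-0.0033 -0.0008  0.003   
[... 1172 characters left out ...]
64(422), np.int64(224)), (np.int64(423), np.int64(224)), (np.int64(424), np.int64(224)), (np.int64(425), np.int64(224)), (np.int64(426), np.int64(224)), (np.int64(427), np.int64(224)), (np.int64(428), np.int64(224)), (np.int64(429), np.int64(224))] [[ 0.4975 -0.2541  0.05  ]]
scene 0.04 26 [(np.int64(343), np.int64(192)), (np.int64(344), np.int64(192)), (np.int64(342), np.int64(193)), (np.int64(343), np.int64(193)), (np.int64(344), np.int64(193)), (np.int64(341), np.int64(194)), (np.int64(342), np.int64(194)), (np.int64(343), np.int64(194)), (np.int64(344), np.int64(194)), (np.int64(341), np.int64(195)), (np.int64(342), np.int64(195)), (np.int64(343), np.int64(195))] [[0.5242 0.0418 0.04  ]]
```

View pics/crops.png

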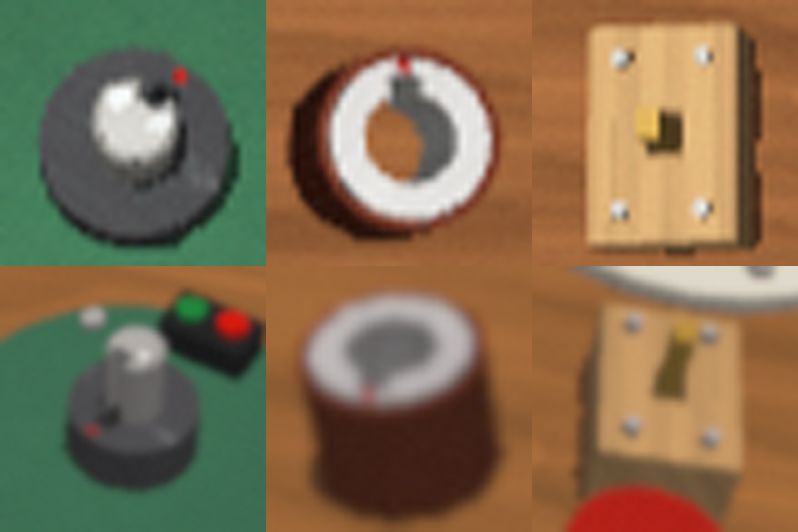

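The crops confirm the choice. The large green sander's slot and red dot point up-right (dot near px 326,183). The drum's keyway and dot point straight up (dot near 438,231). The brass key stands in the holder at (218,217). Next I refine the measurements with both cameras.

Run:
```python
from h import *
from scipy.optimize import least_squares
D=np.load("d0.npz")
def circ(P,r0=None):
    x0=[*P[:,:2].mean(0),r0 or .03]
    s=least_squares(lambda s:np.hypot(P[:,0]-s[0],P[:,1]-s[1])-s[2],x0,loss="soft_l1",f_scale=.0007)
    return np.round(s.x,4), round(float(np.median(abs(s.fun))),5)
def big(m):
    n,l,st,_=cv2.connectedComponentsWithStats(m.astype(np.uint8)); i=1+st[1:,4].argmax(); return (l==i).astype(np.uint8)
def cont(m): return max(cv2.findContours(m,cv2.RETR_EXTERNAL,cv2.CHAIN_APPROX_NONE)[0],key=len)[:,0].astype(float)
for c,I,sb,db,hb in(("top",D["im"],(270,148,370,246),(415,222,460,262),(198,196,240,244)),("scene",D["ims"],(270,184,370,265),(208,148,246,188),(405,194,450,242))):
    print(c,"cam",-bot.get_calibration(c)["view"][:3,:3].T@bot.get_calibration(c)["view"][:3,3])
    def roi(b): 
        z=np.zeros(I.shape[:2],bool); z[b[1]:b[3],b[0]:b[2]]=1; return z
    B,G,Rr=[I[...,i].astype(int) for i in range(3)]
    g=cv2.morphologyEx(big(roi(sb)&(G>Rr+20)&(G>B+5)),cv2.MORPH_CLOSE,np.ones((3,3)))
    print("base",circ(onz(c,cont(g),.012),.1))
    fx=proj(c,[.583,.0125,.04])[0]; 
    dark=roi((int(fx[0])-32,int(fx[1])-30,int(fx[0])+32,int(fx[1])+32))&~((G>Rr+20))&(I.max(2)<120)&~((Rr>G+15))
    nongreen=big(cv2.morphologyEx(((roi((int(fx[0])-26,int(fx[1])-32,int(fx[0])+26,int(fx[1])+28)))&~(G>Rr+12)).astype(np.uint8),cv2.MORPH_OPEN,np.ones((2,2))))
    if c=="top": print("flange",circ(onz(c,cont(nongreen),.04),.032))
    sat=I.max(2).astype(int)-I.min(2)
    h=big(roi(db)&(sat<45)&(I.max(2)>(170 if c=="top" else 120)))
    print("hub",circ(onz(c,cont(h),.05)))
    if c=="top":
        s=big(roi((300,172,342,212))&(I.min(2)>150)); print("spindle bright",circ(onz(c,cont(s),.08),.0115))
    t=big(roi(hb)&(Rr>150)&(G>110)&(Rr-B>50)); P=onz(c,cont(t),.032)[:,:2]
    r=cv2.minAreaRect((P*1000).astype(np.float32)); print("holder",r)
    # dots by redness
    red=np.clip(Rr-np.maximum(G,B)-25,0,None).astype(float)
    for n,p,z,ctr in(("slot dot",(.6056,-.0015,.04),.04,(.583,.0125)),("drum dot",None,.05,(.4812,-.2496))):
        q=proj(c,p)[0] if p else proj(c,(.505,-.2525,.05))[0]
        m=roi((int(q[0])-4,int(q[1])-4,int(q[0])+5,int(q[1])+5)); v,u=np.nonzero(m)
        if p is None:  # only inside hub ellipse
            X=onz(c,np.c_[u,v],z); k=np.hypot(X[:,0]-.4812,X[:,1]+.2496)<.0265; v,u=v[k],u[k]
        w=red[v,u]; print(n,w.sum(),np.round(onz(c,[[(u*w).sum()/w.sum(),(v*w).sum()/w.sum()]],z)[0],4))
    kb=roi(hb); 
    yl=kb&(Rr>170)&(G>140)&(B<90)&(Rr-B>110); v,u=np.nonzero(yl); print("key yellow",len(u), np.round(onz(c,[[u.mean(),v.mean()]],.062)[0],4) if len(u) else "")
```

```text
top cam [0.38669309 0.01587043 1.14560405]
base (array([0.5817, 0.0133, 0.0975]), 0.00056)
flange (array([0.578 , 0.011 , 0.0313]), 0.00061)
hub (array([ 0.4796, -0.2509,  0.0243]), 0.00151)
spindle bright (array([0.5822, 0.0141, 0.0117]), 0.00074)
holder ((520.57861328125, 244.531494140625), (81.49591064453125, 68.85997772216797), 3.513418674468994)
slot dot 417.0 [ 0.6053 -0.0014  0.04  ]
drum dot 438.0 [ 0.5049 -0.2487  0.05  ]
key yellow 6 [0.5204 0.2384 0.062 ]
scene cam [1.17144027 0.13484051 0.68483372]
base (array([0.593 , 0.0149, 0.094 ]), 0.00496)
hub (array([ 0.4813, -0.25  ,  0.0267]), 0.00064)
holder ((520.1174926757812, 237.8794708251953), (83.38414001464844, 56.217620849609375), 2.562868118286133)
slot dot 169.0 [ 0.6052 -0.0019  0.04  ]
drum dot 47.0 [ 0.5043 -0.2479  0.05  ]
key yellow 5 [0.5184 0.2363 0.062 ]
```

```bash
cat >> h.py <<'E'
def go(p,yaw):
    """shift/turn in tool axes: TCP to p, tool pointing down with tool x at yaw (mod pi)"""
    s=bot.read_state(); M=R.from_rotvec(s["tcp_rot"]); cur=M.as_matrix()[:,0]; y0=np.arctan2(cur[1],cur[0])
    y=y0+((yaw-y0+np.pi/2)%np.pi-np.pi/2)
    T=R.from_euler("z",y)*R.from_euler("x",np.pi)
    print("yaw now %.3f ->%.3f"%(y0,y),"shift mm",np.round(1000*M.inv().apply(np.array(p)-s["tool_pos"]),1),"turn deg",np.round((M.inv()*T).as_rotvec(degrees=True),2),"q",np.round(s["q"],2),"t",round(s["time"],2))
def st():
    s=bot.read_state(); print("t %.2f"%s["time"],"pos",np.round(s["tool_pos"]*1000,1),"F",np.round(s["wrist_force"],1),"M",np.round(s["torque"],2),"w %.3f"%s["width"])
E
python3 -c "
from h import *
go([.5205,.237,.10],.05);go([.5205,.237,.049],.05);go([.593,.006,.14],-.57)"
```

```text
yaw now 0.467 ->0.050 shift mm [ 571.5 -652.4  131.3] turn deg [-0.    0.   23.88] q [-1.14  0.26  1.6  -0.    1.27 -0.04] t 1.3
yaw now 0.467 ->0.050 shift mm [ 571.5 -652.4  182.3] turn deg [-0.    0.   23.88] q [-1.14  0.26  1.6  -0.    1.27 -0.04] t 1.3
yaw now 0.467 ->-0.570 shift mm [ 532.2 -413.5   91.3] turn deg [-0.   0.  59.4] q [-1.14  0.26  1.6  -0.    1.27 -0.04] t 1.3
```

```bash
python3 -m inch '[{"dx":0.5,"dy":-0.57,"dz":0.0,"az":20,"fingers":0},{"dx":0.571,"dy":-0.652,"dz":0.08,"az":23.9,"fingers":-0.2},{"dx":0.571,"dy":-0.652,"dz":0.08,"az":23.9,"fingers":-0.2},{"dx":0.571,"dy":-0.652,"dz":0.08,"az":23.9,"fingers":-0.2},{"dx":0.571,"dy":-0.652,"dz":0.08,"az":23.9,"fingers":-0.2},{"dx":0.571,"dy":-0.652,"dz":0.08,"az":23.9,"fingers":-0.2},{"dx":0.571,"dy":-0.652,"dz":0.08,"az":23.9,"fingers":-0.2},{"dx":0.571,"dy":-0.652,"dz":0.08,"az":23.9,"fingers":-0.2},{"dx":0.571,"dy":-0.652,"dz":0.08,"az":23.9,"fingers":-0.2},{"dx":0.571,"dy":-0.652,"dz":0.08,"az":23.9,"fingers":-0.2},{"dx":0.571,"dy":-0.652,"dz":0.08,"az":23.9,"fingers":-0.2},{"dx":0.571,"dy":-0.652,"dz":0.08,"az":23.9,"fingers":-0.2},{"dx":0.571,"dy":-0.652,"dz":0.08,"az":23.9,"fingers":-0.2},{"dx":0.571,"dy":-0.652,"dz":0.08,"az":23.9,"fingers":-0.2},{"dx":0.571,"dy":-0.652,"dz":0.08,"az":23.9,"fingers":-0.2},{"dx":0.571,"dy":-0.652,"dz":0.1,"az":23.9,"fingers":-0.2},{"dx":0.571,"dy":-0.652,"dz":0.13,"az":23.9,"fingers":-0.2},{"dx":0.571,"dy":-0.652,"dz":0.13,"az":23.9,"fingers":-0.2}]' 40; python3 -c "
from h import *
st();go([.5205,.237,.049],.05)"
```

```text
t 1.30 pos [ 303.8 -602.8  231.3] F [ 0.1  0.  -0.6] M [-0.03 -0.04 -0.01] w 1.000
yaw now 0.467 ->0.050 shift mm [ 571.5 -652.4  182.3] turn deg [-0.    0.   23.88] q [-1.14  0.26  1.6  -0.    1.27 -0.04] t 1.3invalid input at $[0]: expected keys dx, dy, dz, ax, ay, az, fingers
```

```bash
python3 -m inch '[{"dx":0.571,"dy":-0.652,"dz":0.08,"ax":0,"ay":0,"az":23.9,"fingers":-0.2},{"dx":0.571,"dy":-0.652,"dz":0.08,"ax":0,"ay":0,"az":23.9,"fingers":-0.2},{"dx":0.571,"dy":-0.652,"dz":0.08,"ax":0,"ay":0,"az":23.9,"fingers":-0.2},{"dx":0.571,"dy":-0.652,"dz":0.08,"ax":0,"ay":0,"az":23.9,"fingers":-0.2},{"dx":0.571,"dy":-0.652,"dz":0.08,"ax":0,"ay":0,"az":23.9,"fingers":-0.2},{"dx":0.571,"dy":-0.652,"dz":0.08,"ax":0,"ay":0,"az":23.9,"fingers":-0.2},{"dx":0.571,"dy":-0.652,"dz":0.08,"ax":0,"ay":0,"az":23.9,"fingers":-0.2},{"dx":0.571,"dy":-0.652,"dz":0.08,"ax":0,"ay":0,"az":23.9,"fingers":-0.2},{"dx":0.571,"dy":-0.652,"dz":0.08,"ax":0,"ay":0,"az":23.9,"fingers":-0.2},{"dx":0.571,"dy":-0.652,"dz":0.08,"ax":0,"ay":0,"az":23.9,"fingers":-0.2},{"dx":0.571,"dy":-0.652,"dz":0.08,"ax":0,"ay":0,"az":23.9,"fingers":-0.2},{"dx":0.571,"dy":-0.652,"dz":0.08,"ax":0,"ay":0,"az":23.9,"fingers":-0.2},{"dx":0.571,"dy":-0.652,"dz":0.08,"ax":0,"ay":0,"az":23.9,"fingers":-0.2},{"dx":0.571,"dy":-0.652,"dz":0.08,"ax":0,"ay":0,"az":23.9,"fingers":-0.2},{"dx":0.571,"dy":-0.652,"dz":0.08,"ax":0,"ay":0,"az":23.9,"fingers":-0.2},{"dx":0.571,"dy":-0.652,"dz":0.13,"ax":0,"ay":0,"az":23.9,"fingers":-0.2},{"dx":0.571,"dy":-0.652,"dz":0.13,"ax":0,"ay":0,"az":23.9,"fingers":-0.2}]' 40; python3 -c "
from h import *
st();go([.5205,.237,.049],.05)"
```

```text
time: 3.42
tool_pos: [0.5163, 0.2342, 0.0974]
tcp_rot: [3.137, 0.078, -0.014]
wrist_force: [-0.3, 0.2, -0.2]
width: 0.398
t 3.42 pos [516.3 234.2  97.4] F [-0.3  0.2 -0.2] M [ 0.    0.02 -0.01] w 0.398
yaw now 0.049 ->0.050 shift mm [ 4.8 -2.8 48.3] turn deg [ 0.19  0.51 -0.03] q [ 0.38  0.19  1.96 -0.    1.    1.9 ] t 3.42
```

```bash
python3 -m inch '[{"dx":0.005,"dy":-0.003,"dz":0.02,"ax":0.2,"ay":0.5,"az":0,"fingers":-0.2},{"dx":0.005,"dy":-0.003,"dz":0.048,"ax":0.2,"ay":0.5,"az":0,"fingers":-0.2},{"dx":0.005,"dy":-0.003,"dz":0.048,"ax":0.2,"ay":0.5,"az":0,"fingers":-0.2},{"dx":0.005,"dy":-0.003,"dz":0.048,"ax":0.2,"ay":0.5,"az":0,"fingers":-0.2}]'
python3 - <<'E'
from h import *
st();go([.5205,.237,.049],.05)
im,d=bot.read_camera("scene"); im2,d2=bot.read_camera("top")
c=lambda I,x,y,h: cv2.resize(I[y-h:y+h,x-h:x+h],(400,400),interpolation=cv2.INTER_CUBIC)
cv2.imwrite("pics/g1.png",np.hstack([c(im,428,205,40),c(im2,218,215,40)]))
E
```

```text
time: 3.92
tool_pos: [0.5218, 0.2371, 0.0512]
tcp_rot: [-3.14, -0.077, -0.003]
wrist_force: [0.5, -0.4, -0.6]
width: 0.396
t 3.92 pos [521.8 237.1  51.2] F [ 0.5 -0.4 -0.6] M [-0.05 -0.03  0.  ] w 0.396
yaw now 0.049 ->0.050 shift mm [-1.3  0.   2.2] turn deg [-0.04 -0.1  -0.07] q [0.38 0.25 1.98 0.   0.91 1.9 ] t 3.92
```

View pics/g1.png

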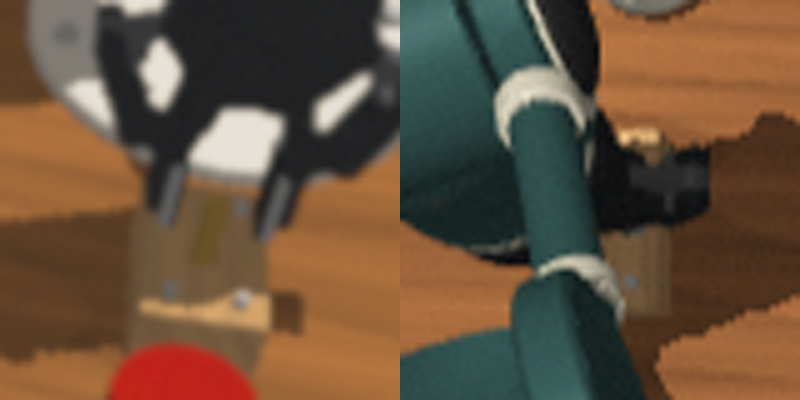

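The scene crop shows the two finger tips on either side of the brass key, which is at about (425,208) and is centred. I close on it.

```bash
python3 -m inch '[{"dx":-0.001,"dy":0,"dz":0.002,"ax":0,"ay":0,"az":0,"fingers":-0.2},{"dx":-0.001,"dy":0,"dz":0.002,"ax":0,"ay":0,"az":0,"fingers":-1},{"dx":-0.001,"dy":0,"dz":0.002,"ax":0,"ay":0,"az":0,"fingers":-1},{"dx":-0.001,"dy":0,"dz":0.002,"ax":0,"ay":0,"az":0,"fingers":-1},{"dx":-0.001,"dy":0,"dz":0.002,"ax":0,"ay":0,"az":0,"fingers":-1},{"dx":-0.001,"dy":0,"dz":0.002,"ax":0,"ay":0,"az":0,"fingers":-1},{"dx":-0.001,"dy":0,"dz":0.002,"ax":0,"ay":0,"az":0,"fingers":-1}]' 40; python3 -c "
from h import *
st()"
```

```text
time: 4.9
tool_pos: [0.5216, 0.2376, 0.05]
tcp_rot: [-3.139, -0.077, -0.006]
wrist_force: [-1.2, -0.7, 5.3]
width: 0.074
t 4.90 pos [521.6 237.6  50. ] F [-1.2 -0.7  5.3] M [-0.08  0.08 -0.02] w 0.074
```

```bash
python3 -m inch '[{"dx":0,"dy":0,"dz":-0.02,"ax":0,"ay":0,"az":0,"fingers":-1},{"dx":0,"dy":0,"dz":-0.05,"ax":0,"ay":0,"az":0,"fingers":-1},{"dx":0,"dy":0,"dz":-0.09,"ax":0,"ay":0,"az":0,"fingers":-1},{"dx":0.01,"dy":0.04,"dz":-0.09,"ax":0,"ay":0,"az":8,"fingers":-1},{"dx":0.025,"dy":0.09,"dz":-0.09,"ax":0,"ay":0,"az":18,"fingers":-1},{"dx":0.04,"dy":0.14,"dz":-0.09,"ax":0,"ay":0,"az":28,"fingers":-1},{"dx":0.052,"dy":0.19,"dz":-0.09,"ax":0,"ay":0,"az":35.5,"fingers":-1},{"dx":0.0605,"dy":0.2345,"dz":-0.09,"ax":0,"ay":0,"az":35.5,"fingers":-1},{"dx":0.0605,"dy":0.2345,"dz":-0.09,"ax":0,"ay":0,"az":35.5,"fingers":-1},{"dx":0.0605,"dy":0.2345,"dz":-0.09,"ax":0,"ay":0,"az":35.5,"fingers":-1},{"dx":0.0605,"dy":0.2345,"dz":-0.09,"ax":0,"ay":0,"az":35.5,"fingers":-1},{"dx":0.0605,"dy":0.2345,"dz":-0.09,"ax":0,"ay":0,"az":35.5,"fingers":-1}]'
python3 - <<'E'
from h import *
st();go([.5936,.0061,.095],-.57)
im,d=bot.read_camera("scene"); im2,d2=bot.read_camera("top")
print(proj("scene",[[.5936,.0061,.14],[.5936,.0061,.095]]),proj("top",[[.5936,.0061,.12]]))
c=lambda I,x,y,h: cv2.resize(I[y-h:y+h,x-h:x+h],(400,400),interpolation=cv2.INTER_CUBIC)
cv2.imwrite("pics/g2.png",np.hstack([c(im,320,190,40),c(im2,319,190,40)])); np.savez("d1.npz",ims=im,ds=d,im=im2,d=d2)
E
```

```text
time: 6.4
tool_pos: [0.593, 0.0074, 0.1398]
tcp_rot: [-3.013, 0.881, -0.004]
wrist_force: [0.2, 0.2, -0.3]
width: 0.079
t 6.40 pos [593.    7.4 139.8] F [ 0.2  0.2 -0.3] M [ 0.02  0.02 -0.02] w 0.079
yaw now -0.569 ->-0.570 shift mm [ 1.2  0.9 44.8] turn deg [-0.18 -0.11  0.06] q [-0.03  0.18  1.88  0.    1.08  2.11] t 6.4
[[318.26574983 181.56040122]
 [317.80328337 197.94459167]] [[322.57977816 180.91725359]]
```

View pics/g2.png

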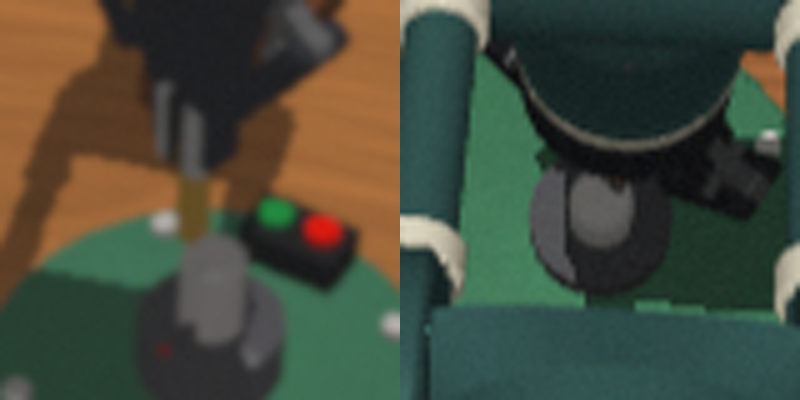

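```bash
python3 -c "
from h import *
go([.5953,.0050,.126],-.57)"; python3 -m inch '[{"dx":0.0033,"dy":0.0006,"dz":0.010,"ax":-0.2,"ay":-0.1,"az":0,"fingers":-1},{"dx":0.0033,"dy":0.0006,"dz":0.014,"ax":-0.2,"ay":-0.1,"az":0,"fingers":-1},{"dx":0.0033,"dy":0.0006,"dz":0.016,"ax":-0.2,"ay":-0.1,"az":0,"fingers":-1},{"dx":0.0033,"dy":0.0006,"dz":0.018,"ax":-0.2,"ay":-0.1,"az":0,"fingers":-1},{"dx":0.0033,"dy":0.0006,"dz":0.019,"ax":-0.2,"ay":-0.1,"az":0,"fingers":-1},{"dx":0.0033,"dy":0.0006,"dz":0.019,"ax":-0.2,"ay":-0.1,"az":0,"fingers":-1}]'; python3 -c "
from h import *
st();go([.5953,.0050,.115],-.57)"
```

```text
yaw now -0.569 ->-0.570 shift mm [ 3.   0.7 13.9] turn deg [-0.19 -0.12  0.05] q [-0.03  0.18  1.88  0.    1.08  2.11] t 6.5
time: 7.25
tool_pos: [0.5957, 0.0049, 0.121]
tcp_rot: [3.015, -0.882, 0.001]
wrist_force: [0.1, 0.3, 0.0]
width: 0.074
t 7.25 pos [595.7   4.9 121. ] F [0.1 0.3 0. ] M [-0.02  0.03  0.01] w 0.074
yaw now -0.569 ->-0.570 shift mm [-0.4  0.1  6. ] turn deg [ 0.01 -0.03  0.04] q [-0.03  0.21  1.89 -0.    1.05  2.11] t 7.25
```

```bash
python3 -m inch '[{"dx":0,"dy":0,"dz":0.002,"ax":0,"ay":0,"az":0,"fingers":-1},{"dx":0,"dy":0,"dz":0.004,"ax":0,"ay":0,"az":0,"fingers":-1},{"dx":0,"dy":0,"dz":0.005,"ax":0,"ay":0,"az":0,"fingers":-1},{"dx":0,"dy":0,"dz":0.006,"ax":0,"ay":0,"az":0,"fingers":-1},{"dx":0,"dy":0,"dz":0.006,"ax":0,"ay":0,"az":0,"fingers":-1}]'; python3 -c "
from h import *
st()"
```

```text
time: 7.88
tool_pos: [0.5957, 0.0049, 0.1149]
tcp_rot: [3.015, -0.882, 0.001]
wrist_force: [0.8, -0.3, -0.7]
width: 0.076
t 7.88 pos [595.7   4.9 114.9] F [ 0.8 -0.3 -0.7] M [ 0.09 -0.11 -0.01] w 0.076
```

```bash
python3 -m inch '[{"dx":0,"dy":0,"dz":0.003,"ax":0,"ay":0,"az":0,"fingers":-1},{"dx":0,"dy":0,"dz":0.006,"ax":0,"ay":0,"az":0,"fingers":-1},{"dx":0,"dy":0,"dz":0.009,"ax":0,"ay":0,"az":0,"fingers":-1},{"dx":0,"dy":0,"dz":0.012,"ax":0,"ay":0,"az":0,"fingers":-1},{"dx":0,"dy":0,"dz":0.015,"ax":0,"ay":0,"az":0,"fingers":-1},{"dx":0,"dy":0,"dz":0.015,"ax":0,"ay":0,"az":0,"fingers":-1}]'; python3 -c "
from h import *
st()"; python3 -m inch '[{"dx":-0.001,"dy":0,"dz":0,"ax":0,"ay":0,"az":0,"fingers":-1},{"dx":-0.002,"dy":0,"dz":0,"ax":0,"ay":0,"az":0,"fingers":-1},{"dx":-0.002,"dy":0,"dz":0,"ax":0,"ay":0,"az":0,"fingers":-1}]'; python3 -c "
from h import *
st()"
```

```text
time: 8.62
tool_pos: [0.5956, 0.005, 0.0995]
tcp_rot: [3.015, -0.882, 0.0]
wrist_force: [0.4, 0.3, -1.1]
width: 0.076
t 8.62 pos [595.6   5.   99.5] F [ 0.4  0.3 -1.1] M [ 0.2  -0.14  0.01] w 0.076
time: 9.0
tool_pos: [0.5939, 0.0062, 0.0996]
tcp_rot: [3.015, -0.882, 0.0]
wrist_force: [1.3, 1.0, -0.3]
width: 0.081
t 9.00 pos [593.9   6.2  99.6] F [ 1.3  1.  -0.3] M [ 0.13 -0.19 -0.05] w 0.081
```

```bash
python3 -m inch '[{"dx":-0.001,"dy":-0.0005,"dz":0,"ax":0,"ay":0,"az":0,"fingers":-1},{"dx":-0.001,"dy":-0.0005,"dz":0,"ax":0,"ay":0,"az":0,"fingers":-1}]'; python3 -c "
from h import *
st()";python3 -m inch '[{"dx":-0.001,"dy":0,"dz":0,"ax":0,"ay":0,"az":0,"fingers":-1},{"dx":-0.001,"dy":0,"dz":0,"ax":0,"ay":0,"az":0,"fingers":-1}]'; python3 -c "
from h import *
st()"
```

```text
time: 9.25
tool_pos: [0.5931, 0.0069, 0.0996]
tcp_rot: [3.015, -0.882, 0.0]
wrist_force: [0.4, 0.0, 0.1]
width: 0.077
t 9.25 pos [593.1   6.9  99.6] F [0.4 0.  0.1] M [ 0.   -0.09  0.02] w 0.077
time: 9.5
tool_pos: [0.5927, 0.0072, 0.0997]
tcp_rot: [3.015, -0.882, 0.002]
wrist_force: [2.3, -1.6, -1.0]
width: 0.077
t 9.50 pos [592.7   7.2  99.7] F [ 2.3 -1.6 -1. ] M [-0.28 -0.4   0.  ] w 0.077
```

```bash
python3 -m inch '[{"dx":0.0014,"dy":0,"dz":0.003,"ax":0,"ay":0,"az":0,"fingers":-1},{"dx":0.0014,"dy":0,"dz":0.007,"ax":0,"ay":0,"az":0,"fingers":-1},{"dx":0.0014,"dy":0,"dz":0.011,"ax":0,"ay":0,"az":0,"fingers":-1},{"dx":0.0014,"dy":0,"dz":0.014,"ax":0,"ay":0,"az":0,"fingers":-1},{"dx":0.0014,"dy":0,"dz":0.0165,"ax":0,"ay":0,"az":0,"fingers":-1},{"dx":0.0014,"dy":0,"dz":0.0165,"ax":0,"ay":0,"az":0,"fingers":-1}]'; python3 -c "
from h import *
st()"
```

```text
time: 10.25
tool_pos: [0.5936, 0.0065, 0.0828]
tcp_rot: [3.015, -0.881, 0.001]
wrist_force: [0.2, 0.9, -0.6]
width: 0.073
t 10.25 pos [593.6   6.5  82.8] F [ 0.2  0.9 -0.6] M [ 0.1  -0.04  0.04] w 0.073
```

```bash
python3 -m inch '[{"dx":0,"dy":0,"dz":0.0015,"ax":0,"ay":0,"az":0,"fingers":-1},{"dx":0,"dy":0,"dz":0.0015,"ax":0,"ay":0,"az":0,"fingers":-1}]'; python3 -c "
from h import *
st()";python3 -m inch '[{"dx":0,"dy":0,"dz":0,"ax":0,"ay":0,"az":0,"fingers":-0.4},{"dx":0,"dy":0,"dz":0,"ax":0,"ay":0,"az":0,"fingers":-0.4},{"dx":0,"dy":0,"dz":0,"ax":0,"ay":0,"az":0,"fingers":-0.4},{"dx":0,"dy":0,"dz":0,"ax":0,"ay":0,"az":0,"fingers":-0.4},{"dx":0,"dy":0,"dz":-0.05,"ax":0,"ay":0,"az":0,"fingers":-0.4},{"dx":0,"dy":0,"dz":-0.08,"ax":0,"ay":0,"az":0,"fingers":-0.4}]'
python3 - <<'E'
from h import *
st()
im,d=bot.read_camera("scene"); im2,d2=bot.read_camera("top")
c=lambda I,x,y,h: cv2.resize(I[y-h:y+h,x-h:x+h],(400,400),interpolation=cv2.INTER_CUBIC)
cv2.imwrite("pics/g3.png",np.hstack([c(im,320,200,40),c(im2,319,190,40)]))
E
```

```text
time: 10.5
tool_pos: [0.5936, 0.0065, 0.0813]
tcp_rot: [3.015, -0.882, 0.001]
wrist_force: [0.6, -0.1, -0.5]
width: 0.076
t 10.50 pos [593.6   6.5  81.3] F [ 0.6 -0.1 -0.5] M [ 0.06 -0.01  0.01] w 0.076
time: 11.25
tool_pos: [0.5944, 0.0066, 0.1633]
tcp_rot: [3.015, -0.882, 0.004]
wrist_force: [0.9, -0.4, 0.7]
width: 0.304
t 11.25 pos [594.4   6.6 163.3] F [ 0.9 -0.4  0.7] M [-0.01 -0.01  0.  ] w 0.304
```

View pics/g3.png

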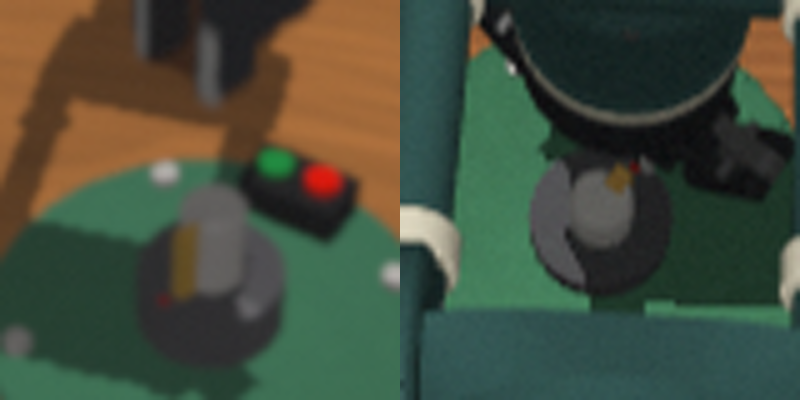

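The crops show the brass key upright in the slot of the big green sander, in front of the spindle (scene px about 317,252/5 into the crop). It sits below the spindle top and no longer touches the gripper. I go to the drum and check the key numerically on the way.

```bash
python3 -c "
from h import *
go([.481,-.25,.10],.4)"
```

```text
yaw now -0.569 ->0.400 shift mm [ 40.  278.8  65.4] turn deg [ 2.000e-02 -5.400e-01 -5.552e+01] q [-0.03  0.16  1.85 -0.    1.12  2.11] t 11.35
```

```bash
python3 -m inch '[{"dx":0.01,"dy":0.06,"dz":0,"ax":0,"ay":0,"az":-10,"fingers":1},{"dx":0.02,"dy":0.12,"dz":0,"ax":0,"ay":0,"az":-20,"fingers":1},{"dx":0.03,"dy":0.18,"dz":0.02,"ax":0,"ay":0,"az":-30,"fingers":1},{"dx":0.035,"dy":0.24,"dz":0.04,"ax":0,"ay":0,"az":-40,"fingers":1},{"dx":0.04,"dy":0.279,"dz":0.06,"ax":0,"ay":0,"az":-50,"fingers":1},{"dx":0.04,"dy":0.279,"dz":0.065,"ax":0,"ay":-0.4,"az":-55.5,"fingers":1},{"dx":0.04,"dy":0.279,"dz":0.065,"ax":0,"ay":-0.4,"az":-55.5,"fingers":1},{"dx":0.04,"dy":0.279,"dz":0.065,"ax":0,"ay":-0.4,"az":-55.5,"fingers":1}]'
python3 - <<'E'
from h import *
st();go([.481,-.25,.01],.4)
im,d=bot.read_camera("top"); ims,ds=bot.read_camera("scene")
u=np.array([.842,-.54])
for c,D in(("top",d),("scene",ds)):
    q=proj(c,[.5936,.0062,.072])[0]; x,y=int(q[0]),int(q[1])
    uv,P=cloud(c,D,(x-6,y-6,x+7,y+7)); k=P[:,:2]-[.582,.0135]; r=k@u; t=k@[.54,.842]
    m=(r>8)&(abs(t)<4e-3) if 0 else (r>.008)&(r<.0185)&(abs(t)<.0035)&(P[:,2]>.05); print(c,m.sum(),np.round(np.sort(P[m,2]),4))
c=lambda I,x,y,h: cv2.resize(I[y-h:y+h,x-h:x+h],(400,400),interpolation=cv2.INTER_CUBIC)
cv2.imwrite("pics/g4.png",np.hstack([c(ims,318,205,25),c(im,320,188,25)]))
E
```

```text
time: 12.35
tool_pos: [0.4809, -0.2498, 0.1002]
tcp_rot: [3.079, 0.622, 0.003]
wrist_force: [0.4, 0.3, 0.7]
width: 0.998
t 12.35 pos [ 480.9 -249.8  100.2] F [0.4 0.3 0.7] M [0.03 0.03 0.02] w 0.998
yaw now 0.399 ->0.400 shift mm [-0.2  0.1 90.2] turn deg [ 0.06 -0.1  -0.08] q [-0.53  0.13  2.02  0.    0.99  0.65] t 12.35
top 15 [0.0652 0.0686 0.0703 0.0711 0.0723 0.0725 0.0729 0.0731 0.0734 0.0734
 0.0736 0.0746 0.0751 0.0755 0.0761]
scene 14 [0.0594 0.0671 0.0711 0.0716 0.0719 0.0723 0.0727 0.0741 0.0743 0.0743
 0.0759 0.0786 0.0789 0.0814]
```

View pics/g4.png

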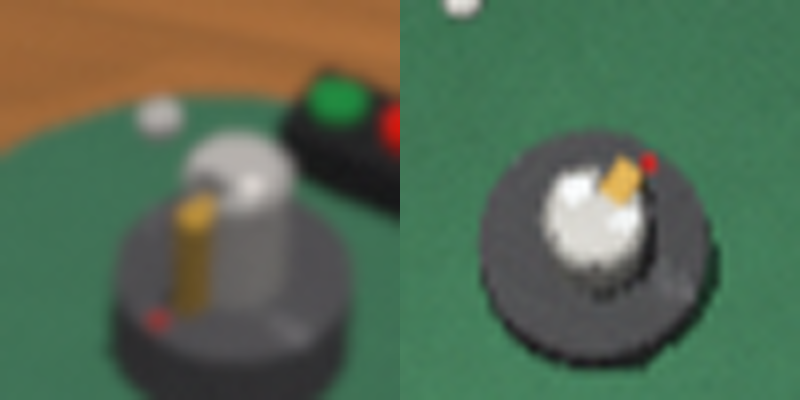

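The key is home: its top is at about 73 mm (nominal 72), lined up with the red dot and below the spindle top in both crops. Now the drum grasp.

```bash
python3 -m inch '[{"dx":0,"dy":0,"dz":0.05,"ax":0,"ay":0,"az":0,"fingers":1},{"dx":0,"dy":0,"dz":0.085,"ax":0,"ay":0,"az":0,"fingers":1},{"dx":0,"dy":0,"dz":0.09,"ax":0,"ay":0,"az":0,"fingers":1},{"dx":0,"dy":0,"dz":0.09,"ax":0,"ay":0,"az":0,"fingers":1}]'; python3 -c "
from h import *
st()"; python3 -m inch '[{"dx":0,"dy":0,"dz":0,"ax":0,"ay":0,"az":0,"fingers":-0.2},{"dx":0,"dy":0,"dz":0,"ax":0,"ay":0,"az":0,"fingers":-0.2},{"dx":0,"dy":0,"dz":0,"ax":0,"ay":0,"az":0,"fingers":-0.2},{"dx":0,"dy":0,"dz":0,"ax":0,"ay":0,"az":0,"fingers":-0.2},{"dx":0,"dy":0,"dz":0,"ax":0,"ay":0,"az":0,"fingers":-0.2}]' 40; python3 -c "
from h import *
st()"
```

```text
time: 12.95
tool_pos: [0.4824, -0.2497, 0.0115]
tcp_rot: [3.077, 0.624, 0.005]
wrist_force: [0.8, -0.9, 0.3]
width: 1.003
t 12.95 pos [ 482.4 -249.7   11.5] F [ 0.8 -0.9  0.3] M [ 0.02 -0.03 -0.05] w 1.003
time: 13.58
tool_pos: [0.484, -0.2503, 0.0138]
tcp_rot: [3.075, 0.624, 0.01]
wrist_force: [-0.1, 0.9, 4.5]
width: 0.691
t 13.57 pos [ 484.  -250.3   13.8] F [-0.1  0.9  4.5] M [0.33 0.13 0.05] w 0.691
```

```bash
python3 -m inch '[{"dx":0,"dy":0,"dz":-0.01,"ax":0,"ay":0,"az":0,"fingers":-0.2},{"dx":0,"dy":0,"dz":-0.04,"ax":0,"ay":0,"az":0,"fingers":-0.2},{"dx":0,"dy":0,"dz":-0.09,"ax":0,"ay":0,"az":0,"fingers":-0.2},{"dx":0,"dy":0,"dz":-0.11,"ax":0,"ay":0,"az":0,"fingers":-0.2},{"dx":0,"dy":0,"dz":-0.11,"ax":0,"ay":0,"az":0,"fingers":-0.2}]' 50
python3 - <<'E'
from h import *
st();go([.582,.0135,.125],.4-.645)
im,d=bot.read_camera("scene")
print(proj("scene",[[.482,-.25,.16]]))
q=proj("scene",[[.482,-.25,.15]])[0].astype(int)
cv2.imwrite("pics/g5.png",cv2.resize(im[q[1]-35:q[1]+35,q[0]-40:q[0]+40],(800,700)[::1],interpolation=cv2.INTER_CUBIC)[:600]);print(q)
E
```

```text
time: 14.2
tool_pos: [0.485, -0.2512, 0.1269]
tcp_rot: [3.071, 0.623, 0.017]
wrist_force: [0.4, 0.5, -3.8]
width: 0.688
t 14.20 pos [ 485.  -251.2  126.9] F [ 0.4  0.5 -3.8] M [-0.    0.05 -0.05] w 0.688
yaw now 0.400 ->-0.245 shift mm [ 192.4 -206.     1.6] turn deg [ 0.38 -0.67 36.96] q [-0.52  0.1   2.    0.    1.03  0.65] t 14.2
[[217.54051187 121.51343345]]
[218 125]
```

View pics/g5.png

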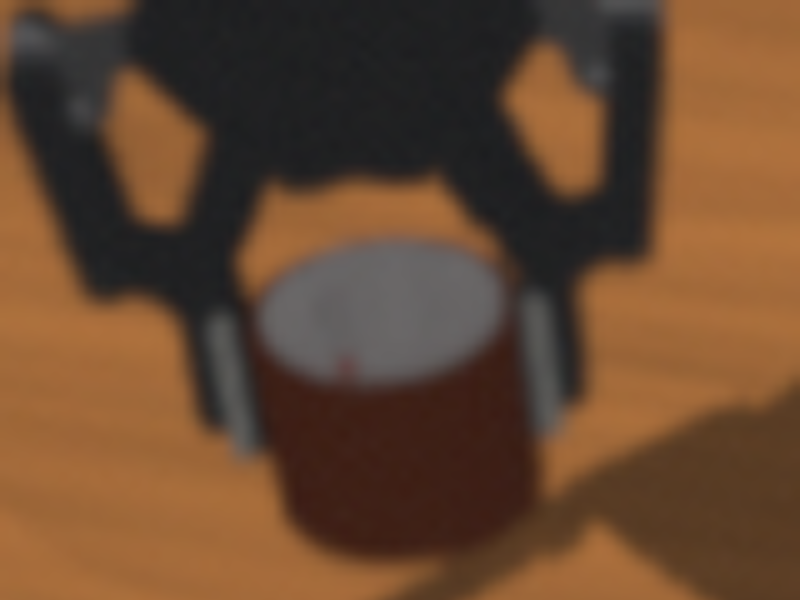

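The crop shows the drum held level between the pads. Its red dot is at crop (347,365), on the camera side. I carry it over the spindle.

```bash
python3 -m inch '[{"dx":0.03,"dy":-0.03,"dz":0,"ax":0,"ay":0,"az":7,"fingers":-0.2},{"dx":0.07,"dy":-0.07,"dz":0,"ax":0,"ay":0,"az":15,"fingers":-0.2},{"dx":0.11,"dy":-0.11,"dz":0,"ax":0,"ay":0,"az":23,"fingers":-0.2},{"dx":0.15,"dy":-0.155,"dz":0,"ax":0,"ay":0,"az":31,"fingers":-0.2},{"dx":0.18,"dy":-0.19,"dz":0,"ax":0.2,"ay":-0.3,"az":37,"fingers":-0.2},{"dx":0.1925,"dy":-0.206,"dz":0,"ax":0.2,"ay":-0.3,"az":37,"fingers":-0.2},{"dx":0.1925,"dy":-0.206,"dz":0,"ax":0.2,"ay":-0.3,"az":37,"fingers":-0.2},{"dx":0.1925,"dy":-0.206,"dz":0,"ax":0.2,"ay":-0.3,"az":37,"fingers":-0.2},{"dx":0.1925,"dy":-0.206,"dz":0,"ax":0.2,"ay":-0.3,"az":37,"fingers":-0.2}]'
cat > hub.py <<'E'
from h import *
from scipy.optimize import least_squares
st(); s=bot.read_state(); im,d=bot.read_camera("scene")
zt=s["tool_pos"][2]-.0138+.05
B,G,Rr=[im[...,i].astype(int) for i in range(3)]
q=proj("scene",[*s["tool_pos"][:2],zt])[0].astype(int); m=np.zeros(im.shape[:2],bool); m[q[1]-13:q[1]+14,q[0]-18:q[0]+19]=1
g=m&(Rr-B<32)&(im.max(2)>75)
n,l,stt,_=cv2.connectedComponentsWithStats(g.astype(np.uint8)); i=1+stt[1:,4].argmax()
c=max(cv2.findContours((l==i).astype(np.uint8),0,cv2.CHAIN_APPROX_NONE)[0],key=len)[:,0].astype(float)
hull=cv2.convexHull(c.astype(np.float32))[:,0]
P=onz("scene",c,zt)
f=least_squares(lambda a:np.hypot(P[:,0]-a[0],P[:,1]-a[1])-.0265,P[:,:2].mean(0),loss="soft_l1",f_scale=.0007)
print("hub centre",np.round(f.x,4),"med res",np.median(abs(f.fun)),"n",len(c))
v,u=np.nonzero(m); X=onz("scene",np.c_[u,v],zt); rr=np.hypot(X[:,0]-f.x[0],X[:,1]-f.x[1]); k=(rr<.0258)&(rr>.019)
w=np.clip(Rr[v[k],u[k]]-np.maximum(G,B)[v[k],u[k]]-18,0,None).astype(float); D=(X[k]*w[:,None]).sum(0)/w.sum(); e=D[:2]-f.x
print("dot",w.sum(),np.round(D,4),"r %.4f ang %.3f"%(np.hypot(*e),np.arctan2(e[1],e[0])))
v2=im[q[1]-30:q[1]+30,q[0]-40:q[0]+40].copy(); 
for x,y in c.astype(int): v2[y-q[1]+30,x-q[0]+40]=(0,255,0)
cv2.imwrite("pics/hub.png",np.vstack([cv2.resize(im[q[1]-30:q[1]+30,q[0]-40:q[0]+40],(400,300)),cv2.resize(v2,(400,300),interpolation=0)]))
E
python3 hub.py; python3 -c "
from h import *
go([.582,.0135,.110],-.245)"
```

```text
time: 15.38
tool_pos: [0.5803, 0.0129, 0.1244]
tcp_rot: [3.117, -0.387, 0.004]
wrist_force: [0.2, 0.5, -1.9]
width: 0.691
t 15.38 pos [580.3  12.9 124.4] F [ 0.2  0.5 -1.9] M [ 0.04 -0.03 -0.04] w 0.691
hub centre [0.5799 0.0116] med res 0.0011507022983170828 n 62
dot 12.0 [ 5.984e-01 -4.000e-04  1.606e-01] r 0.0221 ang -0.574
yaw now -0.247 ->-0.245 shift mm [ 1.4 -0.9 14.6] turn deg [ 0.01 -0.18 -0.13] q [-0.02  0.17  1.92 -0.    1.05  1.8 ] t 15.43
```

View pics/hub.png

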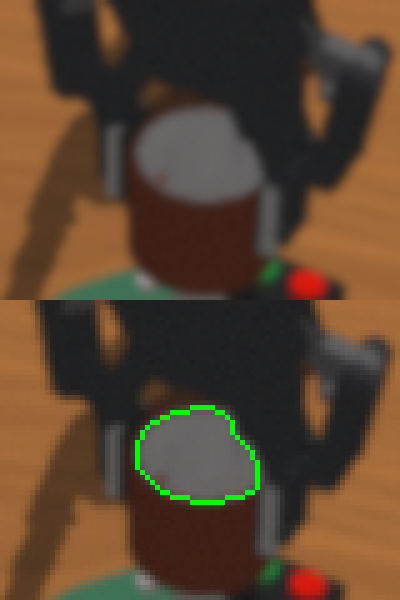

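```bash
python3 -m inch '[{"dx":0.0029,"dy":-0.0013,"dz":0.012,"ax":0,"ay":-0.2,"az":0,"fingers":-0.2},{"dx":0.0029,"dy":-0.0013,"dz":0.022,"ax":0,"ay":-0.2,"az":0,"fingers":-0.2},{"dx":0.0029,"dy":-0.0013,"dz":0.027,"ax":0,"ay":-0.2,"az":0,"fingers":-0.2},{"dx":0.0029,"dy":-0.0013,"dz":0.029,"ax":0,"ay":-0.2,"az":0,"fingers":-0.2},{"dx":0.0029,"dy":-0.0013,"dz":0.031,"ax":0,"ay":-0.2,"az":0,"fingers":-0.2},{"dx":0.0029,"dy":-0.0013,"dz":0.032,"ax":0,"ay":-0.2,"az":0,"fingers":-0.2},{"dx":0.0029,"dy":-0.0013,"dz":0.032,"ax":0,"ay":-0.2,"az":0,"fingers":-0.2}]'; python3 -c "
from h import *
st()"
```

```text
time: 16.3
tool_pos: [0.5838, 0.0136, 0.0928]
tcp_rot: [3.117, -0.387, -0.0]
wrist_force: [-0.7, 0.2, -3.5]
width: 0.687
t 16.30 pos [583.8  13.6  92.8] F [-0.7  0.2 -3.5] M [-0.   -0.   -0.02] w 0.687
```

```bash
python3 -m inch '[{"dx":0,"dy":0,"dz":0.0015,"ax":0,"ay":0,"az":0,"fingers":-0.2},{"dx":0,"dy":0,"dz":0.003,"ax":0,"ay":0,"az":0,"fingers":-0.2},{"dx":0,"dy":0,"dz":0.004,"ax":0,"ay":0,"az":0,"fingers":-0.2},{"dx":0,"dy":0,"dz":0.004,"ax":0,"ay":0,"az":0,"fingers":-0.2}]'; python3 -c "
from h import *
st()"
```

```text
time: 16.8
tool_pos: [0.584, 0.0136, 0.0889]
tcp_rot: [3.118, -0.387, 0.001]
wrist_force: [1.2, -0.0, -2.0]
width: 0.687
t 16.80 pos [584.   13.6  88.9] F [ 1.2 -0.  -2. ] M [ 0.03 -0.08 -0.03] w 0.687
```

```bash
python3 -m inch '[{"dx":0,"dy":0,"dz":0.0015,"ax":0,"ay":0,"az":0,"fingers":-0.2},{"dx":0,"dy":0,"dz":0.003,"ax":0,"ay":0,"az":0,"fingers":-0.2},{"dx":0,"dy":0,"dz":0.004,"ax":0,"ay":0,"az":0,"fingers":-0.2},{"dx":0,"dy":0,"dz":0.004,"ax":0,"ay":0,"az":0,"fingers":-0.2}]'; python3 -c "
from h import *
st()"
```

```text
time: 17.3
tool_pos: [0.5844, 0.0136, 0.0849]
tcp_rot: [-3.118, 0.387, -0.002]
wrist_force: [1.6, -0.2, -3.1]
width: 0.691
t 17.30 pos [584.4  13.6  84.9] F [ 1.6 -0.2 -3.1] M [ 0.03 -0.46 -0.03] w 0.691
```

```bash
python3 -m inch '[{"dx":0.0008,"dy":0,"dz":0,"ax":0,"ay":0,"az":0,"fingers":-0.2},{"dx":0.0008,"dy":0,"dz":0.0015,"ax":0,"ay":0,"az":0,"fingers":-0.2},{"dx":0.0008,"dy":0,"dz":0.003,"ax":0,"ay":0,"az":0,"fingers":-0.2},{"dx":0.0008,"dy":0,"dz":0.003,"ax":0,"ay":0,"az":0,"fingers":-0.2}]'; python3 -c "
from h import *
st()"
```

```text
time: 17.8
tool_pos: [0.5847, 0.0134, 0.0814]
tcp_rot: [3.118, -0.387, 0.0]
wrist_force: [0.4, 0.8, -3.2]
width: 0.69
t 17.80 pos [584.7  13.4  81.4] F [ 0.4  0.8 -3.2] M [-0.02 -0.01 -0.  ] w 0.690
```

```bash
python3 -m inch '[{"dx":0,"dy":0,"dz":0.002,"ax":0,"ay":0,"az":0,"fingers":-0.2},{"dx":0,"dy":0,"dz":0.004,"ax":0,"ay":0,"az":0,"fingers":-0.2},{"dx":0,"dy":0,"dz":0.006,"ax":0,"ay":0,"az":0,"fingers":-0.2},{"dx":0,"dy":0,"dz":0.008,"ax":0,"ay":0,"az":0,"fingers":-0.2},{"dx":0,"dy":0,"dz":0.008,"ax":0,"ay":0,"az":0,"fingers":-0.2}]'; python3 -c "
from h import *
st()"
```

```text
time: 18.42
tool_pos: [0.5846, 0.0134, 0.0733]
tcp_rot: [3.117, -0.387, -0.0]
wrist_force: [0.5, 0.0, -2.0]
width: 0.688
t 18.43 pos [584.6  13.4  73.3] F [ 0.5  0.  -2. ] M [-0.04 -0.01  0.02] w 0.688
```

Sliding freely; 19.5 mm remain. I stop about 3 mm short and feel again.

```bash
python3 -m inch '[{"dx":0,"dy":0,"dz":0.003,"ax":0,"ay":0,"az":0,"fingers":-0.2},{"dx":0,"dy":0,"dz":0.006,"ax":0,"ay":0,"az":0,"fingers":-0.2},{"dx":0,"dy":0,"dz":0.009,"ax":0,"ay":0,"az":0,"fingers":-0.2},{"dx":0,"dy":0,"dz":0.012,"ax":0,"ay":0,"az":0,"fingers":-0.2},{"dx":0,"dy":0,"dz":0.014,"ax":0,"ay":0,"az":0,"fingers":-0.2},{"dx":0,"dy":0,"dz":0.016,"ax":0,"ay":0,"az":0,"fingers":-0.2},{"dx":0,"dy":0,"dz":0.016,"ax":0,"ay":0,"az":0,"fingers":-0.2}]'; python3 -c "
from h import *
st()"
```

```text
time: 19.3
tool_pos: [0.5846, 0.0134, 0.0571]
tcp_rot: [3.118, -0.387, -0.0]
wrist_force: [-0.0, 0.6, -2.8]
width: 0.687
t 19.30 pos [584.6  13.4  57.1] F [-0.   0.6 -2.8] M [-0.02 -0.01  0.  ] w 0.687
```

```bash
python3 -m inch '[{"dx":0,"dy":0,"dz":0.001,"ax":0,"ay":0,"az":0,"fingers":-0.2},{"dx":0,"dy":0,"dz":0.002,"ax":0,"ay":0,"az":0,"fingers":-0.2},{"dx":0,"dy":0,"dz":0.003,"ax":0,"ay":0,"az":0,"fingers":-0.2},{"dx":0,"dy":0,"dz":0.003,"ax":0,"ay":0,"az":0,"fingers":-0.2}]'; python3 -c "
from h import *
st()"
```

```text
time: 19.8
tool_pos: [0.5846, 0.0134, 0.0541]
tcp_rot: [3.118, -0.387, -0.0]
wrist_force: [0.3, -0.1, -3.1]
width: 0.691
t 19.80 pos [584.6  13.4  54.1] F [ 0.3 -0.1 -3.1] M [-0.02 -0.02 -0.01] w 0.691
```

```bash
python3 -m inch '[{"dx":0,"dy":0,"dz":0.0005,"ax":0,"ay":0,"az":0,"fingers":-0.2},{"dx":0,"dy":0,"dz":0.001,"ax":0,"ay":0,"az":0,"fingers":-0.2},{"dx":0,"dy":0,"dz":0.001,"ax":0,"ay":0,"az":0,"fingers":-0.2}]'; python3 -c "
from h import *
st()"
```

```text
time: 20.18
tool_pos: [0.5846, 0.0135, 0.0539]
tcp_rot: [3.118, -0.387, -0.0]
wrist_force: [-3.8, 0.5, 6.0]
width: 0.689
t 20.18 pos [584.6  13.5  53.9] F [-3.8  0.5  6. ] M [-0.14  0.61 -0.04] w 0.689
```

Contact came exactly where predicted (53.8 mm): the drum is on the flange. Release and withdraw straight up.

```bash
python3 -m inch '[{"dx":0,"dy":0,"dz":0,"ax":0,"ay":0,"az":0,"fingers":0.5},{"dx":0,"dy":0,"dz":0,"ax":0,"ay":0,"az":0,"fingers":1},{"dx":0,"dy":0,"dz":0,"ax":0,"ay":0,"az":0,"fingers":1},{"dx":0,"dy":0,"dz":0,"ax":0,"ay":0,"az":0,"fingers":1},{"dx":0,"dy":0,"dz":-0.03,"ax":0,"ay":0,"az":0,"fingers":1},{"dx":0,"dy":0,"dz":-0.08,"ax":0,"ay":0,"az":0,"fingers":1},{"dx":0,"dy":0,"dz":-0.13,"ax":0,"ay":0,"az":0,"fingers":1},{"dx":-0.02,"dy":0.06,"dz":-0.13,"ax":0,"ay":0,"az":0,"fingers":1},{"dx":-0.04,"dy":0.12,"dz":-0.13,"ax":0,"ay":0,"az":0,"fingers":1},{"dx":-0.06,"dy":0.18,"dz":-0.13,"ax":0,"ay":0,"az":0,"fingers":1},{"dx":-0.06,"dy":0.24,"dz":-0.13,"ax":0,"ay":0,"az":0,"fingers":1},{"dx":-0.06,"dy":0.24,"dz":-0.13,"ax":0,"ay":0,"az":0,"fingers":1}]'
python3 - <<'E'
from h import *
st()
im,d=bot.read_camera("top"); ims,ds=bot.read_camera("scene")
for c,D in(("top",d),("scene",ds)):
    q=proj(c,[.5825,.0135,.09])[0].astype(int); uv,P=cloud(c,D,(q[0]-18,q[1]-18,q[0]+19,q[1]+19))
    r=np.hypot(P[:,0]-.5825,P[:,1]-.0135); m=(r>.0175)&(r<.028)&(P[:,2]>.06)
    A=np.c_[P[m,:2]-[.5825,.0135],np.ones(m.sum())]; s=np.linalg.lstsq(A,P[m,2],rcond=None)[0]
    print(c,m.sum(),"median z",np.median(P[m,2]),"slopes",s)
f=lambda I,x,y,h: cv2.resize(I[y-h:y+h,x-h:x+h],(400,400),interpolation=cv2.INTER_CUBIC)
cv2.imwrite("pics/end.png",np.hstack([f(ims,320,205,70),f(im,319,188,60)]))
E
```

```text
time: 21.68
tool_pos: [0.4665, -0.2083, 0.1843]
tcp_rot: [3.115, -0.397, 0.001]
wrist_force: [0.8, 0.8, -0.4]
width: 1.004
t 21.68 pos [ 466.5 -208.3  184.3] F [ 0.8  0.8 -0.4] M [ 0.04 -0.   -0.01] w 1.004
top 326 median z 0.09050915057761566 slopes [-0.03624741  0.01636936  0.09000825]
scene 263 median z 0.09076647340353461 slopes [-0.06296381 -0.03427902  0.09010429]
```

View pics/end.png

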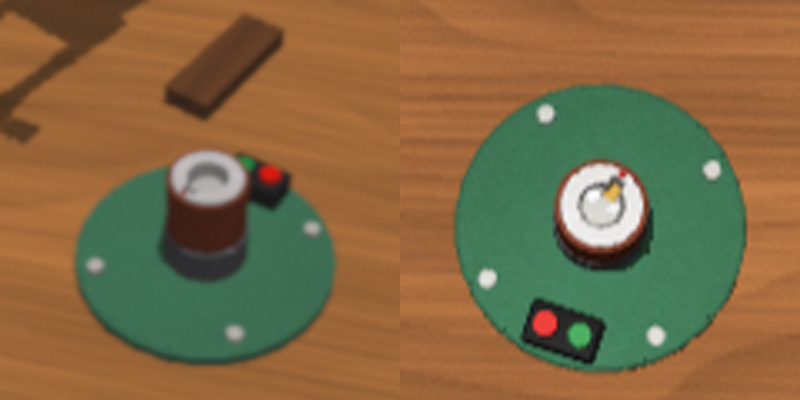

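The drum sits flat on the flange with its top at 90 mm. The brass key shows in the keyway under the red dot, at about (612,190) in the right crop, and the offcut is still in place. I hand in.

```bash
python3 -c "
from workcell import bot
print(bot.finish_job())"
```

```text
the job is handed in; nothing more can be done
None
```

I put the brass key in the slot of the large green sander first, then slid the drum down over it, let both go, and handed the job in at about 22 s of the 72 s allowed.

- **Key:** I lowered it into the slot, felt the inner wall with about 3 N, backed off and let it fall. Its top then measured about 73 mm above the bench (72 mm is fully home), lined up with the red dot.
- **Drum:** It slid down with no sign of catching on the key. It met the flange at tool height 53.9 mm, where I had predicted 53.8 mm. The highest vertical force I read was about 6 N, in readings taken at the end of each move.
- **Last checks:** After release, both cameras put the drum's top at 90.5–90.8 mm (90 mm is fully home). The key shows in the keyway and the gripper is clear.
- **Not conclusive:** The tilt I fitted to the noisy depth images was 2–4°, and the two cameras disagreed on its direction. The top height and the pictures show the drum level, so I put this down to noise.
- **Jar, spanner and offcut:** I never touched them. The offcut is in place in the last picture, but the jar and spanner were outside that crop, so I did not re-check them.

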